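# Third hand: hold a lug bracket against the fixture fence

### The job

Take the aluminium lug bracket out of the blue parts tray, set it flat on the fixture plate and slide it up so that a short end of its base sits square against the steel fence and its side is up against the end stop. Then press it gently against the fence with a steady push of about 12 N, as a third hand for the inspector who will swing the clamp over it, and finish while still holding it pressed there. Never push harder than 40 N on the fence, and leave the flange, the wrench and the plug gauge where they lie.

Things in the scene. Friction and masses are not known exactly. Their poses are not given: they have to be found in the camera images.
- bracket_mid (a point): Loose aluminium lug bracket, 0.2-0.4 kg: base 80 (x) by 64 (y) by 12 mm thick with 4 bolt holes; on its middle an upright lug 46 mm wide (x), 12 mm thick (y), round top, brass-bushed bore; 72 mm high in all. Same either way round. Point: its centre, half-way up (36 mm above the underside), z up. Starts upright in a tray compartment. Grip the lug across its 12 mm, 45-60 mm above the underside.
- fence_face (a point): Rigid fixed steel fence, a bar 220 mm long (y), 22 wide, 16 high, along the far side of the fixture plate. Point: middle of its working face (the long face towards the robot), 6 mm above the plate's top. x points horizontally into the fence, square to the face (the way to push), y along the fence, z up.
- plate_top (a point): Centre of the top face of the dark grey fixture plate, 200 (x) by 260 (y) by 20 mm thick, fixed on the bench, a grid of tapped holes in it; axes as the fence, whose working face lies 50 mm from here along +x. Ground and lightly oiled, as are fence and stop: the bracket slides on it with friction of 0.2 to 0.3 of its load.
- end_stop: Rigid fixed steel block on the plate near one end of the fence (either end): 40 (x) by 24 (y) by 14 mm high, a screw head 6 mm higher; axes as the fence. Origin: centre of its underside, on the plate, 25 mm before the fence's working face and 75 mm to one side of the fence's middle. The bracket's side comes against its face that looks towards the fence's middle.
- swing_clamp: Fixed swing clamp with a blue arm, at the other end of the fence, as far from its middle. Origin: centre of its foot (38 mm across), on the plate. Up to 46 mm high; its arm, 18 mm wide, reaches 86 mm towards -x, swung clear of the work. For the inspector: not to be operated.
- tray: Fixed blue parts tray 170 (x) by 250 (y) mm, walls 28 mm high and 4 thick, floor 4 mm thick, split by a wall into two compartments side by side along y, one with the bracket, one with the flange. Origin: centre of its underside.
- flange: Loose steel flange 72 mm across, 26 mm high, in the other compartment of the tray. Origin: centre of its underside. Stays where it is.
- wrench: Loose steel wrench 150 mm long, flat on the bench beside the tray. Stays where it is.
- plug_gauge: Loose double-ended plug gauge, black handle, 108 mm long, 14 mm thick, flat on the bench. Origin: centre of its underside. Stays where it is.
Mind the look-alikes: they are no part of the job. Several things look just like the part that bears bracket_mid: the one meant starts farthest from the robot's base.

How it is judged (in metres and radians):
On the way, in this order (a step that is already met when the one before it is completed fails the run):
1. the bracket is lifted clear of the tray (z of bracket_mid in the frame of tray above 0.062 m), for 0.1 s.
2. the bracket stands flat on the fixture plate (z of bracket_mid in the frame of plate_top below 0.039 m and angle between bracket_mid's own z axis and vertical below 0.05 rad and x of bracket_mid in the frame of plate_top between -0.1 and 0.03 m and y of bracket_mid in the frame of plate_top between -0.13 and 0.13 m), for 0.2 s.
At the end, for the whole second after the job is handed in: Bracket flat on the plate (3 mm, 2 deg), base end on the fence and square within 2 deg, side within 3 mm of the end stop, at rest, fingers still holding or pushing it; 6 to 20 N on the fence all through the last second. Flange, wrench, plug gauge within 30 mm of where they lay (contact force between bracket and fence between 6 and 20 N and contact force between the fingers and bracket above 1 N and angle between the x axis of bracket_mid and the x axis of fence_face, either way round below 0.035 rad and x of bracket_mid in the frame of fence_face between -0.0425 and -0.037 m and ((y of end_stop in the frame of fence_face above 0 m and y of bracket_mid in the frame of end_stop between -0.047 and -0.04 m) or (y of end_stop in the frame of fence_face below 0 m and y of bracket_mid in the frame of end_stop between 0.04 and 0.047 m)) and z of bracket_mid in the frame of plate_top between 0.033 and 0.039 m and angle between bracket_mid's own z axis and vertical below 0.035 rad and linear speed of bracket below 0.02 m/s and distance of each of flange, wrench, plug_gauge from where it was at the start of the episode below 0.03 m); the arm keeps its last pose, push and grip.
It fails at once if the bracket is driven against the fence with more than 40 N (contact force between bracket and fence above 40 N).
It fails at once if the flange, wrench or plug gauge is disturbed by more than 30 mm (distance of any of flange, wrench, plug_gauge from where it was at the start of the episode above 0.03 m).
It also fails if it takes over 56 s, if anything falls off the work surface, if the arm or the gripper's body presses on something with over 40 N, if the wrist force passes 120 N, or if a joint passes its speed limit or range.

### The arm

A 6-joint arm with a two-finger parallel gripper is mounted at the origin on the work surface. World frame = base frame: x ahead of the robot, y to its left, z up, the work surface at z = 0. Lengths are in mm, angles in rad, forces in N, time in s.
With the tool pointing down it reaches from about 300 to 875 mm from the base axis. Payload 6.4 kg.
Tool frame: the origin (TCP) lies on the centre line of the jaws, within the pads' length; the fingertips stand 25 mm ahead of it and the grasp point (between the pads) lies 6 mm ahead of it; z points along the fingers, y is the direction in which the jaws open and shut (so a half turn about z gives the same grasp; the last joint's range is limited). The gripper opens to 88 mm and grips with 3 to 60 N. Pads are 18 mm wide; open, the fingers measure 123 mm over their backs; the gripper's body (75 mm by 187 mm) begins 45 mm behind the grasp point.
Start: joints at [-1.444, 0.181, 1.607, -0, 1.354, -0.206], TCP at [187.864, -543.46, 263.714] pointing down, gripper open.
Joint ranges: [-2.99, 2.99], [-0.89, 2.07], [0.3, 2.58], [-1.14, 4.28], [0, 2.63], [-3.12, 3.12]. Speed limits (rad/s): [2.57, 2.57, 3.01, 3.14, 3.14, 3.14].

### API

Orientations are given as a unit quaternion [w, x, y, z].
In Python, from workcell import env, snapshot gives the robot as it stands. The module is installed in compiled form; this text tells all that it offers.
- The arm moves only by the tool carry_out, never from a script. Its arguments are lists of equal length, an entry for each row: "xyz": the shift along the tool's x, y, z in units of 25 mm (1.0 is 25 mm), a list of three; "rotation": the turn, a rotation vector about the tool's x, y, z in units of 6 degrees (1.0 is 6 degrees), a list of three. A call has 1 to 5 rows; each row is the pose to reach, as a shift and turn from the pose measured when the call began, along the tool's axes at that moment; what a row does not reach only later rows make up. A row lasts 1/12 s, in which the tool goes at most 41.7 mm and 7.16 degrees, less where a joint would pass 70% of its speed; a pose out of reach is approached as far as the arm can. A call with a gripper value outside its range is refused whole. "hand" is the finger opening in mm, from 0 to 88.1, set as the call begins (left out, the last holds). The fingers move at their own pace and stop on an object; "grip_force" is the grip in N (left out, the last holds). Time passes only in rows, so rows that repeat a pose let the fingers close. It gives the time, the measured TCP pose, the force and the opening at its end, in the units of the state.
- env.observe(): the state, without advancing time (a new reading comes with each control period).
- snapshot(name): name is "scene" or "top" or "wrist"; returns a dict with "image" (420x560x3 uint8, red, green, blue), "range_z" (420x560 float32, mm along the optical axis (not along the pixel's ray), 0 where there is no reading), "mtx" (3x3 intrinsics, pixels), "view" (4x4, takes a point from world to camera coordinates). Camera axes: x right, y down, z forward; pixel columns grow to the right and rows downward; lengths in mm; the calibration is good to about 2 mm. The wrist camera is an equidistant fisheye: a pixel r from the principal point sees the ray r / f radians off the axis. A picture is of the moment at which its call begins.
- env.job_done(): hands the job in, once; it reports no verdict.
The state is a dict: "t": time; "joints": joint angles; "qvel": joint speeds; "effort": joint torques, N m; "position": TCP position; "eef_rot": TCP orientation; "contact_force": force on the tool from outside, world axes, zero at the start; "moment": the same for the moment, N m; "width": opening from 0.0 (shut) to 1.0 (fully open).
Only numpy, scipy, OpenCV 4.12 (cv2) and the standard library are available. Lean on these libraries where they do the work, as an engineer would, in place of code of your own. Each camera call takes 0.05 s, during which the arm holds its last target.

## Working session

There is one attempt and no reset: what is moved stays moved. The work goes in short steps, Python scripts to look and compute and a tool call to move; the robot and the scene stay as the last step left them, time stands still between calls to the robot, and variables do not carry over. Pictures are saved under pics/ and viewed, and the job is handed in when it is done.

Besides the shell and the picture viewer there is one more tool, called after ">>>" as name(argument=value, ...) on one line, values as JSON. carry_out: Moves the arm, as the interface text tells. Its arguments: {"type":"object","properties":{"xyz":{"type":"array","items":{"type":"array","items":{"type":"number"}}},"rotation":{"type":"array","items":{"type":"array","items":{"type":"number"}}},"hand":{"type":"number"},"grip_force":{"type":"number"}},"required":["xyz","rotation"]}

```bash
mkdir -p pics; cat > h.py <<'E'
import numpy as np, cv2
from workcell import env, snapshot
def save(n,s): cv2.imwrite(f"pics/{n}.png",cv2.cvtColor(s["image"],cv2.COLOR_RGB2BGR))
def world(s,u,v,d=None):
    K=np.array(s["mtx"]);V=np.array(s["view"])
    if d is None: d=s["range_z"][int(v),int(u)]
    c=np.array([(u-K[0,2])/K[0,0]*d,(v-K[1,2])/K[1,1]*d,d,1])
    return (np.linalg.inv(V)@c)[:3]
def plane(s,u,v,z):
    V=np.linalg.inv(np.array(s["view"]));K=np.array(s["mtx"])
    o=V[:3,3];r=V[:3,:3]@np.array([(u-K[0,2])/K[0,0],(v-K[1,2])/K[1,1],1])
    return o+r*(z-o[2])/r[2]
def pts(s):
    K=np.array(s["mtx"]);V=np.linalg.inv(np.array(s["view"]))
    d=s["range_z"];v,u=np.mgrid[:d.shape[0],:d.shape[1]]
    P=np.stack([(u-K[0,2])/K[0,0]*d,(v-K[1,2])/K[1,1]*d,d],-1)@V[:3,:3].T+V[:3,3]
    P[d==0]=np.nan
    return P
E
python3 - <<'E'
from h import *
for n in("scene","top"):
    s=snapshot(n);save(n+"0",s);np.savez(n+"0.npz",**s);print(n,np.round(s["mtx"],1).tolist(),np.round(s["view"],3).tolist())
print(env.observe())
E
```

```text
scene [[466.4, 0.0, 275.9], [0.0, 466.4, 209.2], [0.0, 0.0, 1.0]] [[-0.537, 0.844, 0.009, 207.547], [0.509, 0.332, -0.794, -206.1], [-0.673, -0.422, -0.608, 1628.327], [0.0, 0.0, 0.0, 1.0]]
top [[542.7, 0.0, 286.5], [0.0, 542.7, 218.4], [0.0, 0.0, 1.0]] [[0.022, -1.0, 0.015, 9.604], [-0.999, -0.023, -0.045, 457.487], [0.045, -0.014, -0.999, 1367.592], [0.0, 0.0, 0.0, 1.0]]
{'t': 0.1, 'joints': array([-1.44429952e+00,  1.81468856e-01,  1.60786001e+00, -4.02519595e-05,
        1.35380162e+00, -2.06331550e-01]), 'qvel': array([ 4.92190073e-04, -6.93794049e-04, -4.11669434e-03, -6.32093813e-04,
        1.10244472e-03,  9.21778698e-05]), 'effort': array([ 8.35853043e-04, -4.34817159e+01, -3.42696941e+01,  7.05835805e-02,
        3.39580898e-02, -2.72579672e-05]), 'position': array([ 187.79612589, -543.0171061 ,  262.92221579]), 'eef_rot': array([-7.69084948e-04,  9.86184075e-01,  1.65651375e-01,  1.10498355e-05]), 'contact_force': array([0.15435411, 0.37369718, 0.40541089]), 'moment': array([ 0.04813124,  0.01378245, -0.04193686]), 'width': 1.0020735706457031}
```

View pics/scene0.png

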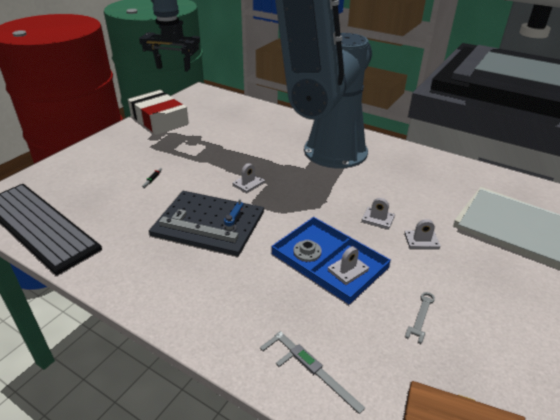

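View pics/top0.png

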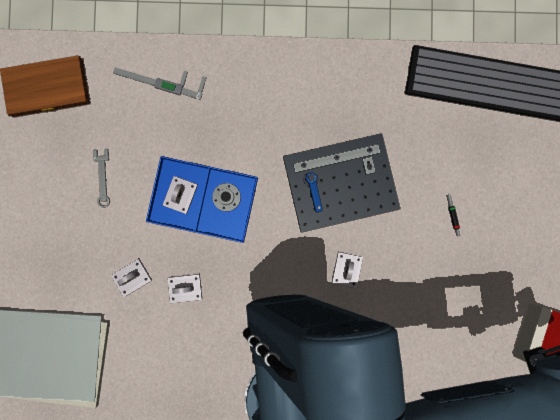

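The scene shows four brackets: one in the tray's left compartment (top view about 180,195), which is the farthest from the base, and three on the bench. The fixture is at (342,183) with the stop at (369,164), on the −y side, and the clamp at (314,190).

```bash
python3 - <<'E'
from h import *
s=dict(np.load("top0.npz"));im=cv2.cvtColor(s["image"],cv2.COLOR_RGB2BGR)
a=cv2.resize(im[125:250,140:265],None,fx=6,fy=6,interpolation=cv2.INTER_CUBIC)[:600,:]
b=cv2.resize(im[125:240,275:408],None,fx=5,fy=5,interpolation=cv2.INTER_CUBIC)
cv2.imwrite("pics/ca.png",cv2.resize(im[140:240,145:260],None,fx=6,fy=6,interpolation=cv2.INTER_CUBIC));cv2.imwrite("pics/cb.png",b)
P=pts(s)
for (u,v) in [(180,195),(177,205),(190,205),(225,225),(340,160),(345,200),(369,164),(240,120)]: print(u,v,P[v,u].round(1))
# tray
hsv=cv2.cvtColor(im,cv2.COLOR_BGR2HSV)
m=((hsv[...,0]>105)&(hsv[...,0]<125)&(hsv[...,1]>150)&(hsv[...,2]>60)).astype(np.uint8)
m[:,265:]=0;m[250:]=0
c=max(cv2.findContours(m,0,2)[0],key=cv2.contourArea)
q=cv2.boxPoints(cv2.minAreaRect(c));w=np.array([plane(s,*p,28) for p in q]);print("tray",w.round(1).tolist(),w.mean(0))
# plate via heights
Z=P[...,2]
m=((Z>12)&(Z<30)).astype(np.uint8);m[:,:275]=0;m[:,405:]=0;m[:125]=0;m[240:]=0
g=(im.max(2)<110).astype(np.uint8);g[:,:275]=0;g[:,405:]=0;g[:125]=0;g[236:]=0
for mm in(m,g):
    mm=cv2.morphologyEx(mm,cv2.MORPH_CLOSE,np.ones((9,9)));
    c=max(cv2.findContours(mm,0,2)[0],key=cv2.contourArea);r=cv2.minAreaRect(c);q=cv2.boxPoints(r)
    w=np.array([plane(s,*p,20) for p in q]);print("plate",r,w.round(1).tolist(),w.mean(0), [np.linalg.norm(w[i]-w[i-1]).round(1) for i in range(4)])
E
```

```text
180 195 [508.  285.8  38.8]
177 205 [485.  298.3   7.9]
190 205 [485.9 265.8   5.4]
225 225 [437.  175.5   5.5]
340 160 [ 606.  -111.3   32.3]
345 200 [ 506.9 -127.7   14.8]
369 164 [ 597.  -183.7   37.1]
240 120 [707.7 144.5   3.3]
tray [[441.8, 371.4, 28.0], [607.0, 341.7, 28.0], [559.8, 96.0, 28.0], [394.8, 127.2, 28.0]] [500.84019514 234.09748646  28.        ]
plate ((341.23931884765625, 182.26718139648438), (78.84678649902344, 102.609619140625), 76.75948333740234) [[615.5, 34.0, 20.0], [681.9, -218.9, 20.0], [487.2, -267.4, 20.0], [422.1, -15.8, 20.0]] [ 551.6766918  -117.01294455   20.        ] [np.float64(199.7), np.float64(261.4), np.float64(200.6), np.float64(259.9)]
plate ((341.0950622558594, 182.15408325195312), (79.01856994628906, 103.18222045898438), 76.75948333740234) [[615.8, 35.1, 20.0], [682.5, -219.1, 20.0], [487.4, -267.8, 20.0], [422.0, -14.8, 20.0]] [ 551.95769233 -116.64522761   20.        ] [np.float64(200.1), np.float64(262.9), np.float64(201.1), np.float64(261.3)]
```

View pics/ca.png

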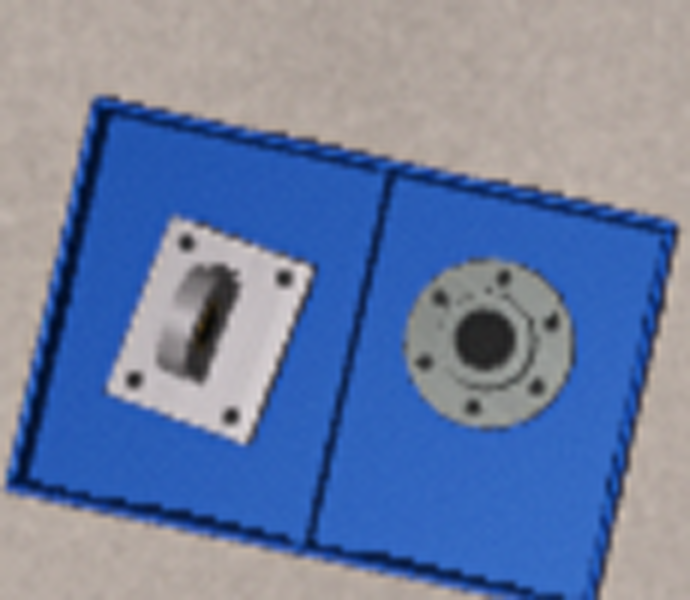

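View pics/cb.png

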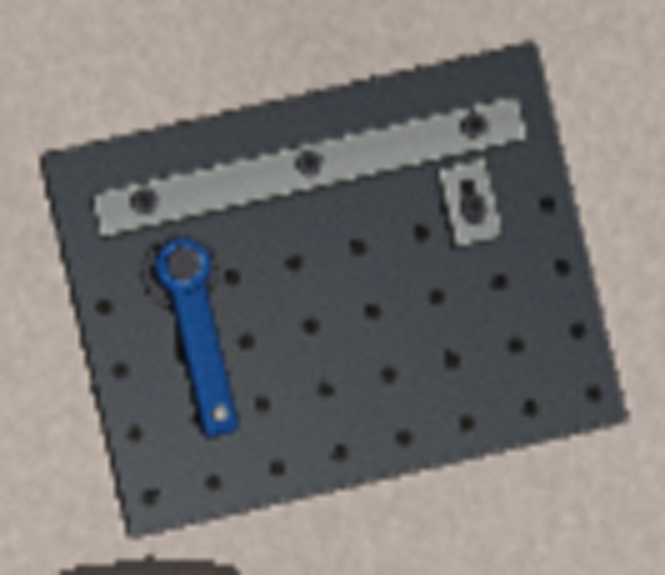

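```bash
python3 - <<'E'
from h import *
s=dict(np.load("top0.npz"));im=cv2.cvtColor(s["image"],cv2.COLOR_RGB2BGR)
hsv=cv2.cvtColor(im,cv2.COLOR_BGR2HSV)
def rect(m,z,lbl):
    c=max(cv2.findContours(m,0,1)[0],key=cv2.contourArea);c2=cv2.convexHull(c).reshape(-1,2)
    w=np.array([plane(s,*p,z)[:2] for p in c2]).astype(np.float32)
    r=cv2.minAreaRect(w);print(lbl,np.round(r[0],1),np.round(r[1],1),round(r[2],2),cv2.boxPoints(r).round(1).tolist())
m=np.zeros(im.shape[:2],np.uint8);m[165:225,155:202]=(hsv[165:225,155:202,1]<120);rect(m,16,"base")
m=np.zeros(im.shape[:2],np.uint8);R=np.s_[135:240,280:402]
m[R]=((hsv[R][...,2]>115)&(hsv[R][...,1]<60)).astype(np.uint8)
k=cv2.connectedComponentsWithStats(m)
for i in range(1,k[0]):
    if 60<k[2][i,4]<3000: print(k[2][i]);rect((k[1]==i).astype(np.uint8),36,"comp")
x=dict(np.load("scene0.npz"));im2=cv2.cvtColor(x["image"],cv2.COLOR_RGB2BGR)
cv2.imwrite("pics/cs.png",cv2.resize(im2[210:300,265:395],None,fx=6,fy=6,interpolation=cv2.INTER_CUBIC))
P=pts(s);Q=pts(x)
for n,A in(("top",P),("scene",Q)):
    k=(A[...,2]>30)&(abs(A[...,0]-510)<60)&(abs(A[...,1]-285)<45)
    w=A[k][:, :];print(n,w.shape,w.mean(0).round(1),w.min(0).round(1),w.max(0).round(1))
    k=(A[...,2]>50)&(abs(A[...,0]-510)<60)&(abs(A[...,1]-285)<45);w=A[k]
    if len(w)>4: print(w.mean(0).round(1),cv2.minAreaRect(w[:,:2].astype(np.float32)))
    # bench height + fence
    print("bench",np.nanmedian(A[(abs(A[...,0]-700)<20)&(abs(A[...,1]-250)<60)],axis=0))
E
```

```text
base [511.5 290.8] [66.  81.3] 71.19 [[462.3999938964844, 272.70001220703125], [539.2999877929688, 246.5], [560.5999755859375, 309.0], [483.70001220703125, 335.20001220703125]]
[294 145  86  27 632]
comp [ 610.7 -101.8] [ 20.4 217.9] 14.43 [[573.7000122070312, 1.100000023841858], [628.0, -209.8000030517578], [647.7000122070312, -204.8000030517578], [593.4000244140625, 6.199999809265137]]
[363 157  12  17  96]
comp [ 594.5 -183.3] [38. 22.] 14.9 [[573.2999877929688, -177.60000610351562], [578.9000244140625, -198.89999389648438], [615.5999755859375, -189.10000610351562], [610.0, -167.8000030517578]]
top (154, 3) [510.1 289.5  62.8] [488.2 278.7  30.6] [533.6 304.2  81.7]
[510.1 290.4  67.8] ((510.84832763671875, 291.3763427734375), (13.261762619018555, 45.262351989746094), 71.25249481201172)
bench [699.75052789 249.58298744  -0.88000884]
scene (244, 3) [522.9 293.6  54.8] [497.5 279.5  30.6] [542.2 305.6  75.3]
[522.6 293.1  63.7] ((519.1859130859375, 291.9836120605469), (15.436236381530762, 45.07472229003906), 71.36770629882812)
bench [700.59005876 251.67999499  -1.84573566]
```

View pics/cs.png

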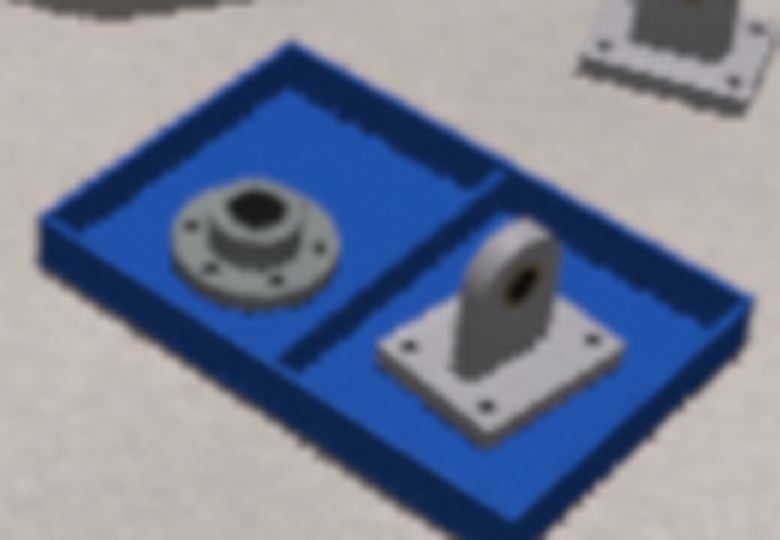

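```bash
cat >> h.py <<'E'
from scipy.spatial.transform import Rotation as R
def tgt(x,y,z,yaw):
    """units to target: tool down, tool x at yaw deg"""
    o=env.observe();p=np.array(o["position"]);q=o["eef_rot"]
    Rc=R.from_quat([q[1],q[2],q[3],q[0]])
    Rt=R.from_euler("z",yaw,degrees=True)*R.from_euler("x",180,degrees=True)
    d=Rc.inv().apply(np.array([x,y,z])-p)/25
    rv=(Rc.inv()*Rt).as_rotvec()/np.radians(6)
    print("t",round(o["t"],2),"p",p.round(1),"yaw",round(np.degrees(np.arctan2(*Rc.as_matrix()[[1,0],0])),2),"F",np.round(o["contact_force"],1),"w",round(o["width"]*88.1,1))
    print("xyz",d.round(3),"rot",rv.round(3), "rows",round(np.linalg.norm(d)*25/41.7,1))
    return d,rv
E
python3 -c "
from h import *
tgt(511,291,160,-18.8)"
```

```text
t 0.1 p [ 187.8 -543.   262.9] yaw 19.07 F [0.2 0.4 0.4] w 88.3
xyz [ 23.117 -27.3     4.165] rot [-1.500e-02  2.000e-03  6.312e+00] rows 21.6
```

>>> carry_out(xyz=[[1.0,-1.2,0],[2.0,-2.4,0],[3.0,-3.6,0.1],[4.0,-4.8,0.2],[5.0,-6.0,0.3]], rotation=[[0,0,0],[0,0,0],[0,0,0],[0,0,0],[0,0,0]], hand=88)

```text
t: 0.52
position: [257.1, -358.5, 255.1]
eef_rot: [-0.001, 0.986, 0.165, 0.0]
contact_force: [0.4, -0.2, 1.1]
width: 0.998
```

>>> carry_out(xyz=[[1.0,-1.2,0],[2.0,-2.4,0],[3.0,-3.6,0.1],[4.0,-4.8,0.2],[5.0,-6.0,0.3]], rotation=[[0,0,0],[0,0,0],[0,0,0],[0,0,0],[0,0,0]])

```text
t: 0.93
position: [326.3, -174.0, 247.8]
eef_rot: [-0.001, 0.986, 0.165, 0.0]
contact_force: [1.3, -0.4, -0.1]
width: 1.001
```

>>> carry_out(xyz=[[1.0,-1.2,0],[2.0,-2.4,0],[3.0,-3.6,0.1],[4.0,-4.8,0.2],[5.0,-6.0,0.3]], rotation=[[0,0,0],[0,0,0],[0,0,0],[0,0,0],[0,0,0]])

```text
t: 1.35
position: [395.9, 10.6, 240.7]
eef_rot: [-0.001, 0.986, 0.165, 0.0]
contact_force: [1.2, -0.8, -0.5]
width: 1.005
```

```bash
python3 -c "
from h import *
tgt(511,291,160,-18.8);print(env.observe()['joints'])"
```

```text
t 1.35 p [395.9  10.6 240.7] yaw 18.99 F [ 1.2 -0.8 -0.5] w 88.6
xyz [ 8.001 -9.101  3.251] rot [-0.019 -0.007  6.298] rows 7.5
[-0.2767842  -0.22570558  2.0532434   0.00209522  1.31393328  0.96203806]
```

>>> carry_out(xyz=[[1.0,-1.1,0.2],[2.0,-2.2,0.5],[3.0,-3.4,0.8],[4.0,-4.5,1.2],[5.0,-5.7,1.6]], rotation=[[0,0,0.8],[0,0,1.6],[0,0,2.4],[0,0,3.2],[0,0,4.0]])

```text
t: 1.77
position: [467.9, 188.1, 200.4]
eef_rot: [-0.001, 0.999, -0.046, 0.0]
contact_force: [0.9, -1.0, -0.6]
width: 0.996
```

```bash
python3 -c "
from h import *
tgt(511,291,160,-18.8);print(env.observe()['joints'])"
```

```text
t 1.77 p [467.9 188.1 200.4] yaw -5.22 F [ 0.9 -1.  -0.6] w 87.8
xyz [ 1.34  -4.251  1.626] rot [-0.018 -0.004  2.263] rows 2.8
[1.45572644e-01 9.03387645e-02 1.84411300e+00 1.74303515e-03
 1.20606242e+00 1.80688175e+00]
```

>>> carry_out(xyz=[[0.4,-1.2,0.5],[0.8,-2.5,1.0],[1.2,-3.7,1.5],[1.34,-4.25,1.63],[1.34,-4.25,1.63]], rotation=[[0,0,0.6],[0,0,1.2],[0,0,1.8],[0,0,2.26],[0,0,2.26]])

```text
t: 2.18
position: [510.4, 293.2, 157.8]
eef_rot: [-0.001, 0.987, -0.163, -0.001]
contact_force: [-0.7, -0.7, -0.2]
width: 1.0
```

```bash
python3 -c "
from h import *
s=snapshot('wrist');save('w1',s);print(s['mtx'],np.round(s['view'],3))
s=snapshot('top');save('t1',s)
tgt(511,291,62,-18.8);print(env.observe()['joints'])"
```

```text
[[325.1922621    0.         283.11239542]
 [  0.         325.1922621  210.60752435]
 [  0.           0.           1.        ]] [[-3.22000e-01 -9.47000e-01 -2.00000e-03  4.43412e+02]
 [-9.01000e-01  3.05000e-01  3.08000e-01  3.59548e+02]
 [-2.91000e-01  1.01000e-01 -9.51000e-01  4.08878e+02]
 [ 0.00000e+00  0.00000e+00  0.00000e+00  1.00000e+00]]
t 2.28 p [510.4 290.9 159.2] yaw -18.63 F [ 0.3 -0.5 -0. ] w 88.1
xyz [ 0.026 -0.009  3.887] rot [-0.006  0.009  0.028] rows 2.3
[3.15622795e-01 3.20212472e-01 1.66098745e+00 1.19922878e-03
 1.16081136e+00 2.21112414e+00]
```

View pics/w1.png

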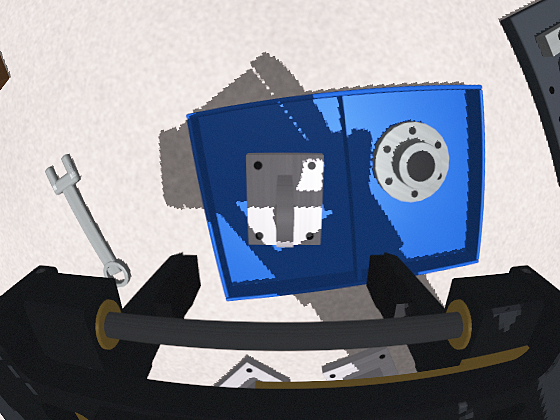

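The bracket lies square between the jaws: base corners are at about (246,153), (323,153), (321,245) and (249,245), with the lug at (285,210). I'll cast the corners as a check.

```bash
cat >> h.py <<'E'
def fplane(s,u,v,z):
    K=np.array(s["mtx"]);V=np.linalg.inv(np.array(s["view"]))
    a=np.array([u-K[0,2],v-K[1,2]]);r=np.hypot(*a);th=r/K[0,0]
    d=np.array([*(a/r*np.sin(th)),np.cos(th)]);d=V[:3,:3]@d;o=V[:3,3]
    return o+d*(z-o[2])/d[2]
E
python3 -c "
from h import *
s=snapshot('wrist')
w=np.array([fplane(s,*c,16) for c in [(246,153),(324,153),(322,246),(248,245)]]);print(w.round(1),w.mean(0))
for a,b in((1,0),(2,3),(0,3),(1,2)): d=w[a]-w[b];print(np.linalg.norm(d),np.degrees(np.arctan2(d[1],d[0])))
"
```

```text
[[561.6 307.2  16. ]
 [541.2 246.6  16. ]
 [462.3 272.   16. ]
 [484.3 334.3  16. ]] [512.34504365 290.03289316  16.        ]
63.948238932249225 -108.6185858020612
66.04897267428842 -109.50342235568321
81.84994513115878 -19.293773251258663
82.8719181052686 -17.838452609141946
```

>>> carry_out(xyz=[[0.03,0,1.2],[0.03,0,2.4],[0.03,0,3.4],[0.03,0,3.87],[0.03,0,3.87]], rotation=[[0,0,0.03],[0,0,0.03],[0,0,0.03],[0,0,0.03],[0,0,0.03]])

```text
t: 2.75
position: [509.3, 288.4, 60.6]
eef_rot: [0.001, 0.986, -0.164, -0.002]
contact_force: [0.3, -0.3, -1.4]
width: 1.006
```

>>> carry_out(xyz=[[0,0,0],[0,0,0],[0,0,0],[0,0,0],[0,0,0]], rotation=[[0,0,0],[0,0,0],[0,0,0],[0,0,0],[0,0,0]], hand=0, grip_force=40)

```text
t: 3.17
position: [510.1, 288.7, 61.9]
eef_rot: [0.0, 0.986, -0.164, -0.001]
contact_force: [-0.6, 0.3, 0.4]
width: 0.646
```

>>> carry_out(xyz=[[0,0,0],[0,0,0],[0,0,0],[0,0,0],[0,0,0]], rotation=[[0,0,0],[0,0,0],[0,0,0],[0,0,0],[0,0,0]])

```text
t: 3.58
position: [510.1, 288.7, 61.8]
eef_rot: [0.0, 0.986, -0.164, -0.001]
contact_force: [-0.1, -0.5, 0.4]
width: 0.265
```

```bash
python3 -c "
from h import *
s=snapshot('wrist');save('w2',s)
tgt(511.4,290.6,62,-18.8);print(env.observe()['joints'])"
```

```text
t 3.63 p [510.  288.7  61.8] yaw -18.91 F [0.6 4.  2.8] w 19.5
xyz [ 0.028 -0.089 -0.01 ] rot [ 0.009  0.028 -0.018] rows 0.1
[3.12224482e-01 4.61486147e-01 1.69991350e+00 1.23412013e-03
 9.83060115e-01 2.21237496e+00]
```

View pics/w2.png

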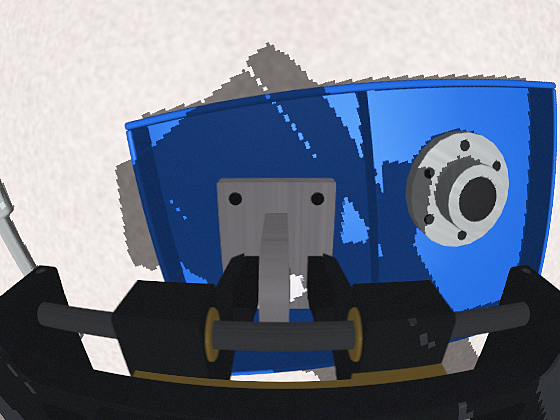

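The jaws are closing about the lug at (273,270), nearly shut. I'll let them finish.

>>> carry_out(xyz=[[0,0,0],[0,0,0],[0,0,0],[0,0,0]], rotation=[[0,0,0],[0,0,0],[0,0,0],[0,0,0]])

```text
t: 3.97
position: [510.2, 288.9, 61.9]
eef_rot: [0.0, 0.986, -0.164, -0.001]
contact_force: [0.2, 1.4, -0.5]
width: 0.132
```

>>> carry_out(xyz=[[0,0,-0.3],[0,0,-0.7],[0,0,-1.2],[0,0,-1.8],[0,0,-2.2]], rotation=[[0,0,0],[0,0,0],[0,0,0],[0,0,0],[0,0,0]])

```text
t: 4.38
position: [511.0, 289.0, 119.2]
eef_rot: [-0.0, 0.986, -0.164, -0.0]
contact_force: [0.7, 0.5, -2.1]
width: 0.134
```

>>> carry_out(xyz=[[0,0,-0.5],[0,0,-1.0],[0,0,-1.4]], rotation=[[0,0,0],[0,0,0],[0,0,0]])

```text
t: 4.63
position: [511.5, 289.1, 156.3]
eef_rot: [-0.001, 0.986, -0.164, 0.0]
contact_force: [1.2, 0.9, -3.7]
width: 0.13
```

```bash
python3 -c "
from h import *
s=snapshot('wrist');save('w3',s)
# pre-place: 25 mm before fence, 8 mm off stop
c=np.array([551.8,-116.8]);a=np.radians(14.5);M=np.array([[np.cos(a),-np.sin(a)],[np.sin(a),np.cos(a)]])
print('final',c+M@[10,-31],'pre',c+M@[-15,-23])
p=c+M@[-15,-23];tgt(p[0],p[1],150,14.5)"
```

```text
final [ 569.24325653 -144.30877681] pre [ 543.03652549 -142.82309579]
t 4.68 p [512.4 289.5 158.1] yaw -18.9 F [ 1.   1.  -1.2] w 11.6
xyz [ 6.758 15.964  0.29 ] rot [-0.023 -0.034 -5.567] rows 10.4
```

View pics/w3.png

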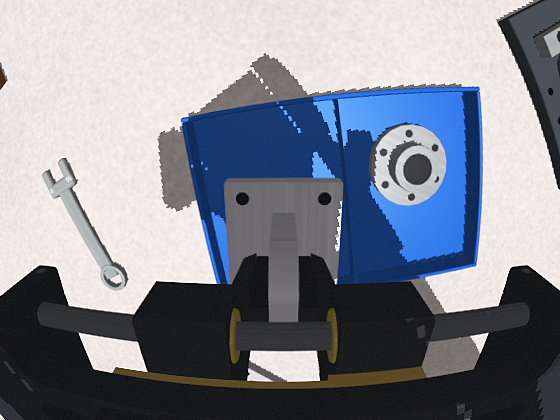

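The bracket is held squarely (lug at 284,270; the base edge is parallel to the image rows) and is clear of the tray. Next I carry it across.

>>> carry_out(xyz=[[0.5,1.0,0],[1.0,2.3,0],[1.6,3.8,0],[2.2,5.3,0],[2.8,6.8,0]], rotation=[[0,0,-0.5],[0,0,-1.0],[0,0,-1.5],[0,0,-2.0],[0,0,-2.5]])

```text
t: 5.1
position: [523.2, 104.5, 157.7]
eef_rot: [-0.001, 0.999, -0.032, 0.002]
contact_force: [0.3, 0.3, -2.3]
width: 0.135
```

```bash
python3 -c "
from h import *
tgt(543,-142.8,150,14.5)"
```

```text
t 5.1 p [523.2 104.5 157.7] yaw -3.69 F [ 0.3  0.3 -2.3] w 11.9
xyz [1.429 9.823 0.291] rot [-0.017 -0.036 -3.032] rows 6.0
```

>>> carry_out(xyz=[[0.2,1.5,0],[0.4,3.0,0.1],[0.6,4.5,0.1],[0.9,6.0,0.2],[1.1,7.5,0.2]], rotation=[[0,0,-0.6],[0,0,-1.2],[0,0,-1.8],[0,0,-2.4],[0,0,-3.0]])

```text
t: 5.52
position: [538.2, -86.2, 152.2]
eef_rot: [-0.001, 0.992, 0.126, 0.002]
contact_force: [0.8, -0.1, -3.4]
width: 0.136
```

```bash
python3 -c "
from h import *
tgt(543,-142.8,140,14.5)"
```

```text
t 5.52 p [538.2 -86.2 152.2] yaw 14.48 F [ 0.8 -0.1 -3.4] w 12.0
xyz [-0.383  2.241  0.482] rot [-0.013 -0.036 -0.004] rows 1.4
```

>>> carry_out(xyz=[[-0.2,1.0,0.2],[-0.38,1.9,0.4],[-0.38,2.24,0.48],[-0.38,2.24,0.48],[-0.38,2.24,0.48]], rotation=[[0,0,0],[0,0,0],[0,0,0],[0,0,0],[0,0,0]])

```text
t: 5.93
position: [542.8, -142.3, 139.8]
eef_rot: [-0.001, 0.992, 0.126, 0.001]
contact_force: [-0.5, 1.5, -1.8]
width: 0.134
```

```bash
python3 -c "
from h import *
for n in('wrist','top','scene'):
    s=snapshot(n);save(n+'4',s);np.savez(n+'4.npz',**s)
im=cv2.imread('pics/top4.png');cv2.imwrite('pics/top4c.png',cv2.resize(im[125:240,275:408],None,fx=5,fy=5,interpolation=cv2.INTER_CUBIC))
im=cv2.imread('pics/scene4.png');cv2.imwrite('pics/scene4c.png',cv2.resize(im[150:260,140:280],None,fx=5,fy=5,interpolation=cv2.INTER_CUBIC))
tgt(543,-142.8,82,14.5)"
```

```text
t 6.08 p [ 543.1 -141.2  140.2] yaw 14.57 F [ 0.2  0.3 -3.5] w 12.0
xyz [-0.028  0.065  2.327] rot [-0.017 -0.036  0.012] rows 1.4
```

View pics/wrist4.png

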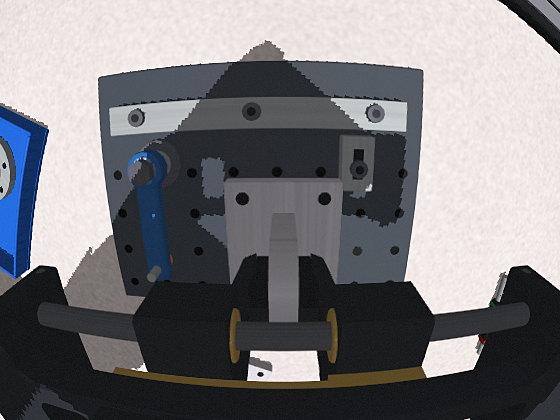

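View pics/scene4c.png

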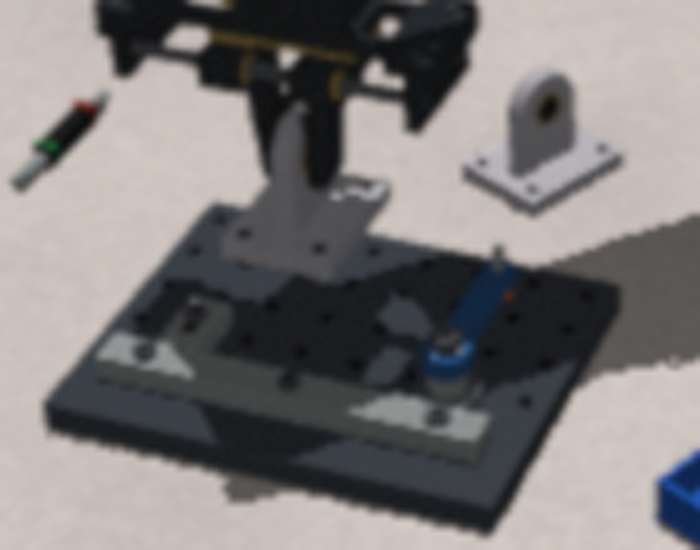

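Wrist view: bracket base front corners are at about (226,179) and (341,179), the fence lower edge runs from (112,135) to (408,129), and the stop's inner edge is near (341,140)–(343,188).

```bash
python3 -c "
from h import *
s=dict(np.load('wrist4.npz'));
f=lambda n,u,v,z:print(n,fplane(s,u,v,z).round(1))
f('bl',226,180,94);f('br',341,180,94);f('fl',112,135,36);f('fr',408,129,36);f('s1',341,137,34);f('s2',342,188,34)
im=cv2.imread('pics/wrist4.png');cv2.imwrite('pics/w4c.png',cv2.resize(im[90:215,90:430],None,fx=2.3,fy=2.3,interpolation=cv2.INTER_CUBIC))
a,b=fplane(s,112,135,36),fplane(s,408,129,36);print(np.degrees(np.arctan2(a[1]-b[1],a[0]-b[0]))-90)
a,b=fplane(s,226,180,94),fplane(s,341,180,94);print(np.degrees(np.arctan2(a[1]-b[1],a[0]-b[0]))-90,np.linalg.norm(a-b))
"
```

```text
bl [ 576.7 -100.7   94. ]
br [ 591.9 -159.8   94. ]
fl [575.7   1.8  36. ]
fr [ 631.9 -210.4   36. ]
s1 [ 611.8 -164.7   34. ]
s2 [ 576.5 -176.    34. ]
14.840522975630535
14.427715108510455 61.07259419352855
```

View pics/w4c.png

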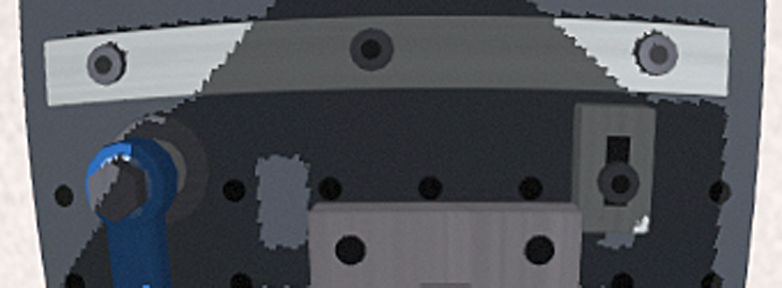

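>>> carry_out(xyz=[[-0.03,0.07,0.8],[-0.03,0.07,1.6],[-0.03,0.07,2.2],[-0.03,0.07,2.36],[-0.03,0.07,2.4]], rotation=[[0,0,0],[0,0,0],[0,0,0],[0,0,0],[0,0,0]])

```text
t: 6.5
position: [542.3, -141.5, 79.3]
eef_rot: [-0.002, 0.992, 0.128, 0.001]
contact_force: [0.5, -0.3, -2.0]
width: 0.133
```

```bash
python3 -c "
from h import *
tgt(543,-142.8,77.8,14.6)"
```

```text
t 6.5 p [ 542.3 -141.5   79.3] yaw 14.66 F [ 0.5 -0.3 -2. ] w 11.7
xyz [0.013 0.059 0.06 ] rot [-0.033 -0.02   0.009] rows 0.1
```

>>> carry_out(xyz=[[0,0.0,0.03],[0,0.0,0.06],[0,0.0,0.06]], rotation=[[0,0,0],[0,0,0],[0,0,0]])

```text
t: 6.75
position: [543.0, -141.5, 78.8]
eef_rot: [-0.001, 0.992, 0.128, 0.001]
contact_force: [-0.3, -0.8, -2.4]
width: 0.132
```

>>> carry_out(xyz=[[0,0.0,0.02],[0,0.0,0.04],[0,0.0,0.04]], rotation=[[0,0,0],[0,0,0],[0,0,0]])

```text
t: 7.0
position: [543.3, -141.6, 78.2]
eef_rot: [-0.001, 0.992, 0.128, 0.002]
contact_force: [0.4, -0.8, -3.1]
width: 0.13
```

```bash
python3 -c "
from h import *
tgt(543,-142.8,77.8,14.6)"
```

```text
t 7.0 p [ 543.3 -141.6   78.2] yaw 14.68 F [ 0.4 -0.8 -3.1] w 11.5
xyz [-0.022  0.043  0.016] rot [-0.017 -0.038  0.013] rows 0.0
```

>>> carry_out(xyz=[[0,0.0,0.02],[0,0.0,0.04],[0,0.0,0.04]], rotation=[[0,0,0],[0,0,0],[0,0,0]])

```text
t: 7.25
position: [543.6, -141.7, 77.9]
eef_rot: [-0.001, 0.992, 0.128, 0.002]
contact_force: [-2.3, 1.0, 4.8]
width: 0.134
```

>>> carry_out(xyz=[[0,0.0,0.02],[0,0.0,0.04],[0,0.0,0.04]], rotation=[[0,0,0],[0,0,0],[0,0,0]])

```text
t: 7.5
position: [543.7, -141.8, 77.8]
eef_rot: [-0.001, 0.992, 0.128, 0.002]
contact_force: [-4.5, 2.2, 9.3]
width: 0.129
```

```bash
python3 -c "
from h import *
tgt(543,-142.8,77.8,14.6);print(env.observe()['moment'])"
```

```text
t 7.5 p [ 543.7 -141.8   77.8] yaw 14.69 F [-4.5  2.2  9.3] w 11.4
xyz [-0.038  0.033  0.   ] rot [-0.013 -0.042  0.015] rows 0.0
[ 0.24477569  0.85829946 -0.01954073]
```

>>> carry_out(xyz=[[0.12,0.04,0],[0.28,0.08,0],[0.44,0.14,0],[0.6,0.2,0],[0.6,0.2,0]], rotation=[[0,0,0],[0,0,0],[0,0,0],[0,0,0],[0,0,0]])

```text
t: 7.92
position: [560.7, -143.1, 78.0]
eef_rot: [-0.001, 0.992, 0.128, 0.003]
contact_force: [1.5, -0.5, 1.1]
width: 0.136
```

```bash
cat >> h.py <<'E'
def loc():
    o=env.observe();a=np.radians(14.6);c,s=np.cos(a),np.sin(a)
    p=np.array(o["position"])-[551.8,-116.8,20];f=o["contact_force"]
    g=lambda v:np.round([c*v[0]+s*v[1],-s*v[0]+c*v[1],v[2]],2)
    print("local",g(p),"F",g(f),"M",g(o["moment"]))
E
python3 -c "
from h import *
s=snapshot('wrist');save('w5',s);np.savez('w5.npz',**s)
im=cv2.imread('pics/w5.png');cv2.imwrite('pics/w5c.png',cv2.resize(im[70:280,90:430],None,fx=2.3,fy=2.3,interpolation=cv2.INTER_CUBIC))
tgt(569.2,-144.3,77.8,14.6);loc()"
```

```text
t 7.97 p [ 560.6 -143.1   78.1] yaw 14.69 F [1.8 0.1 0.6] w 11.3
xyz [0.32  0.132 0.013] rot [-0.003 -0.057  0.015] rows 0.2
local [  1.89 -27.71  58.07] F [ 1.8  -0.39  0.57] M [-0.16 -0.17 -0.02]
```

View pics/w5c.png

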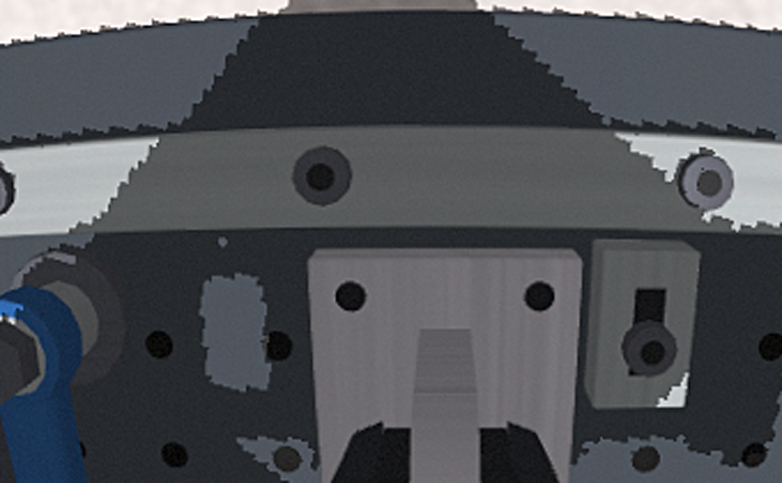

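The view shows the bracket (base edge at v≈250) a few millimetres off the fence (v≈232) and about 3 mm off the stop (x 581 vs 592). I'll ease it over to the stop.

>>> carry_out(xyz=[[0,0.04,0.02],[0,0.08,0.02],[0,0.1,0.02],[0,0.1,0.02]], rotation=[[0,0,0],[0,0,0],[0,0,0],[0,0,0]])

```text
t: 8.3
position: [561.6, -145.3, 77.9]
eef_rot: [-0.001, 0.992, 0.128, 0.003]
contact_force: [0.6, 3.1, 5.7]
width: 0.131
```

```bash
python3 -c "
from h import *
loc()"
```

```text
local [  2.29 -30.07  57.92] F [1.31 2.82 5.73] M [ 0.48  0.06 -0.05]
```

>>> carry_out(xyz=[[0.04,0.02,0.02],[0.08,0.04,0.02],[0.1,0.04,0.02],[0.1,0.04,0.02]], rotation=[[0,0,0],[0,0,0],[0,0,0],[0,0,0]])

```text
t: 8.63
position: [563.9, -146.0, 77.9]
eef_rot: [-0.0, 0.992, 0.128, 0.003]
contact_force: [-4.0, 0.5, 8.6]
width: 0.132
```

```bash
python3 -c "
from h import *
loc();s=snapshot('wrist');save('w6',s);np.savez('w6.npz',**s)
im=cv2.imread('pics/w6.png');cv2.imwrite('pics/w6c.png',cv2.resize(im[130:250,200:400],None,fx=4,fy=4,interpolation=cv2.INTER_CUBIC))
"
```

```text
local [  4.36 -31.32  57.86] F [-3.79  1.47  8.57] M [0.29 0.77 0.01]
```

View pics/w6c.png

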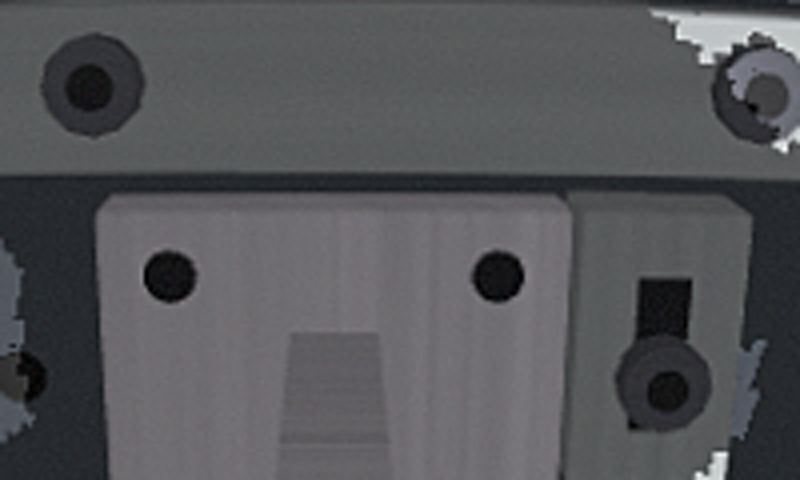

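The bracket's right edge (x≈570) meets the stop. The gap to the fence (v 178–193) is still a few millimetres, so I'll ease forward.

>>> carry_out(xyz=[[0.04,0.01,0],[0.08,0.01,0],[0.1,0.01,0],[0.1,0.01,0]], rotation=[[0,0,0],[0,0,0],[0,0,0],[0,0,0]])

```text
t: 9.02
position: [566.3, -145.9, 77.9]
eef_rot: [-0.0, 0.992, 0.128, 0.003]
contact_force: [-2.5, -1.6, 5.5]
width: 0.135
```

```bash
python3 -c "
from h import *
loc()"
```

```text
local [  6.67 -31.85  57.86] F [-2.85 -0.92  5.5 ] M [-0.03  0.76 -0.03]
```

>>> carry_out(xyz=[[0.02,0.01,0],[0.04,0.01,0],[0.06,0.01,0],[0.06,0.01,0]], rotation=[[0,0,0],[0,0,0],[0,0,0],[0,0,0]])

```text
t: 9.35
position: [567.4, -145.7, 77.8]
eef_rot: [-0.0, 0.992, 0.128, 0.002]
contact_force: [-4.1, 1.0, 6.7]
width: 0.133
```

```bash
python3 -c "
from h import *
loc()"
```

```text
local [  7.86 -31.89  57.85] F [-3.75  2.01  6.72] M [ 0.22  0.77 -0.07]
```

>>> carry_out(xyz=[[0.03,0.0,0],[0.06,0.0,0],[0.06,0.0,0]], rotation=[[0,0,0],[0,0,0],[0,0,0]])

```text
t: 9.6
position: [568.8, -145.3, 77.9]
eef_rot: [-0.0, 0.992, 0.128, 0.002]
contact_force: [-3.6, 0.5, 4.5]
width: 0.133
```

```bash
python3 -c "
from h import *
loc();s=snapshot('wrist');save('w7',s);np.savez('w7.npz',**s)
im=cv2.imread('pics/w7.png');cv2.imwrite('pics/w7c.png',cv2.resize(im[130:250,200:400],None,fx=4,fy=4,interpolation=cv2.INTER_CUBIC))
"
```

```text
local [  9.21 -31.89  57.86] F [-3.33  1.37  4.48] M [ 0.13  0.72 -0.01]
```

View pics/w7c.png

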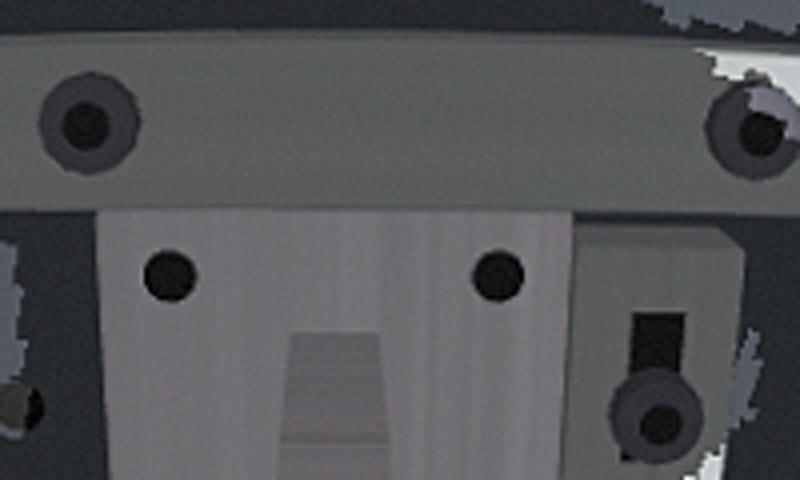

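The base end now appears to meet the fence edge (v≈211), with its side against the stop (x≈572). I'll add push in small increments.

>>> carry_out(xyz=[[0.02,0.0,0],[0.03,0.0,0],[0.03,0.0,0]], rotation=[[0,0,0],[0,0,0],[0,0,0]])

```text
t: 9.9
position: [569.3, -145.2, 77.9]
eef_rot: [-0.0, 0.992, 0.128, 0.002]
contact_force: [-3.3, -0.5, 5.1]
width: 0.134
```

```bash
python3 -c "
from h import *
loc()"
```

```text
local [  9.75 -31.9   57.87] F [-3.28  0.33  5.07] M [ 0.05  0.75 -0.01]
```

>>> carry_out(xyz=[[0.02,0.0,0],[0.03,0.0,0],[0.03,0.0,0]], rotation=[[0,0,0],[0,0,0],[0,0,0]])

```text
t: 10.15
position: [569.5, -145.1, 77.9]
eef_rot: [-0.0, 0.992, 0.128, 0.001]
contact_force: [-5.6, -0.4, 5.9]
width: 0.133
```

```bash
python3 -c "
from h import *
loc()"
```

```text
local [  9.98 -31.89  57.86] F [-5.52  1.04  5.9 ] M [ 0.07  1.   -0.05]
```

>>> carry_out(xyz=[[0.02,0.0,0],[0.04,0.0,0],[0.05,0.0,0],[0.05,0,0]], rotation=[[0,0,0],[0,0,0],[0,0,0],[0,0,0]])

```text
t: 10.48
position: [569.6, -145.1, 77.9]
eef_rot: [-0.001, 0.992, 0.128, -0.0]
contact_force: [-7.8, -1.6, 9.0]
width: 0.131
```

```bash
python3 -c "
from h import *
loc()"
```

```text
local [ 10.06 -31.9   57.86] F [-7.98  0.4   9.05] M [0.13 1.34 0.02]
```

>>> carry_out(xyz=[[0.03,0.0,0],[0.05,0.0,0],[0.06,0.0,0],[0.06,0,0]], rotation=[[0,0,0],[0,0,0],[0,0,0],[0,0,0]])

```text
t: 10.82
position: [569.7, -145.0, 77.8]
eef_rot: [-0.001, 0.992, 0.128, -0.002]
contact_force: [-9.1, -2.0, 10.1]
width: 0.131
```

```bash
python3 -c "
from h import *
loc()"
```

```text
local [ 10.17 -31.82  57.85] F [-9.36  0.34 10.06] M [ 0.09  1.49 -0.06]
```

```bash
python3 -c "
from h import *
tgt(569.7,-145,77.8,14.6)"
```

```text
t 10.82 p [ 569.7 -145.    77.8] yaw 14.75 F [-9.1 -2.  10.1] w 11.5
xyz [ 0.002 -0.001  0.002] rot [-0.019  0.036  0.024] rows 0.0
```

>>> carry_out(xyz=[[0.03,0.0,0],[0.06,0.0,0],[0.08,0.0,0],[0.08,0,0]], rotation=[[0,0.02,0],[0,0.03,0],[0,0.03,0],[0,0.03,0]])

```text
t: 11.15
position: [569.7, -145.0, 77.8]
eef_rot: [-0.001, 0.992, 0.128, -0.003]
contact_force: [-12.3, -3.5, 11.9]
width: 0.132
```

```bash
python3 -c "
from h import *
loc();tgt(569.7,-145,77.8,14.6)"
```

```text
local [ 10.22 -31.8   57.85] F [-12.75  -0.32  11.93] M [ 0.06  1.89 -0.08]
t 11.15 p [ 569.7 -145.    77.8] yaw 14.75 F [-12.3  -3.5  11.9] w 11.6
xyz [-0.     0.     0.002] rot [-0.028  0.049  0.025] rows 0.0
```

>>> carry_out(xyz=[[0.05,0.0,-0.01],[0.08,0.0,-0.02],[0.09,0.0,-0.02],[0.09,0,-0.02],[0.09,0,-0.02]], rotation=[[0,0.03,0],[0,0.04,0],[0,0.05,0],[0,0.05,0],[0,0.05,0]])

```text
t: 11.57
position: [569.7, -145.0, 77.9]
eef_rot: [-0.002, 0.992, 0.128, -0.003]
contact_force: [-11.7, -3.0, 9.0]
width: 0.129
```

```bash
python3 -c "
from h import *
loc()
s=snapshot('wrist');save('w8',s)
for n in('top','scene'): s=snapshot(n);save(n+'8',s);np.savez(n+'8.npz',**s);loc()
for i in range(8): snapshot('top');loc()
im=cv2.imread('pics/w8.png');a=cv2.resize(im[130:250,200:400],None,fx=4,fy=4,interpolation=cv2.INTER_CUBIC)
cv2.imwrite('pics/w8c.png',a)
im=cv2.imread('pics/scene8.png');cv2.imwrite('pics/scene8c.png',cv2.resize(im[150:260,140:280],None,fx=5,fy=5,interpolation=cv2.INTER_CUBIC))
"
```

```text
local [ 10.26 -31.81  57.89] F [-1.209e+01  1.000e-02  8.980e+00] M [-0.09  1.87 -0.07]
local [ 10.27 -31.78  57.9 ] F [-12.28  -0.27   9.75] M [-0.15  1.87 -0.11]
local [ 10.29 -31.83  57.92] F [-12.14   0.39   8.76] M [-0.17  1.87 -0.09]
local [ 10.29 -31.8   57.92] F [-12.46  -0.96   8.85] M [-0.12  1.86 -0.11]
local [ 10.28 -31.83  57.91] F [-12.25  -0.16   8.84] M [-0.18  1.9  -0.13]
local [ 10.25 -31.83  57.9 ] F [-12.64  -0.22   8.32] M [-0.16  1.94 -0.11]
local [ 10.27 -31.78  57.9 ] F [-12.59   0.52   9.11] M [-0.12  1.85 -0.08]
local [ 10.27 -31.8   57.89] F [-11.67   0.39   8.66] M [-0.16  1.86 -0.11]
local [ 10.3  -31.79  57.92] F [-11.78   0.35   9.13] M [-0.15  1.89 -0.16]
local [ 10.27 -31.84  57.91] F [-11.64  -0.46   8.36] M [-0.16  1.88 -0.1 ]
local [ 10.28 -31.8   57.91] F [-12.15  -0.4    8.25] M [-0.14  1.88 -0.1 ]
```

View pics/w8c.png

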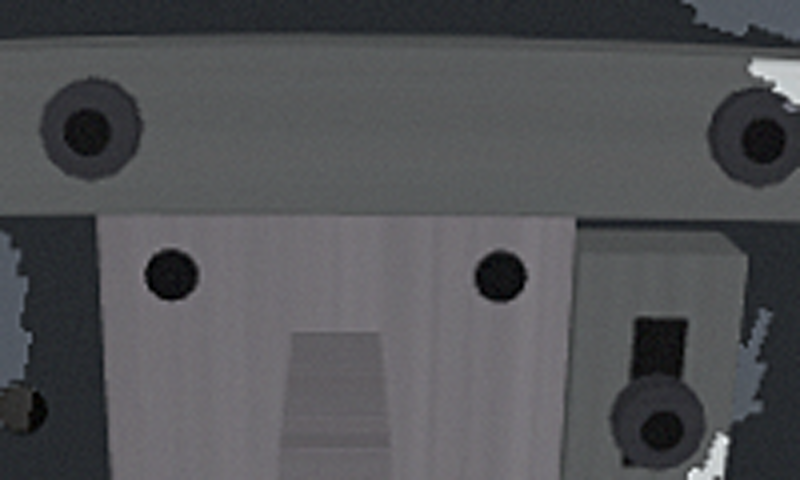

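View pics/scene8c.png

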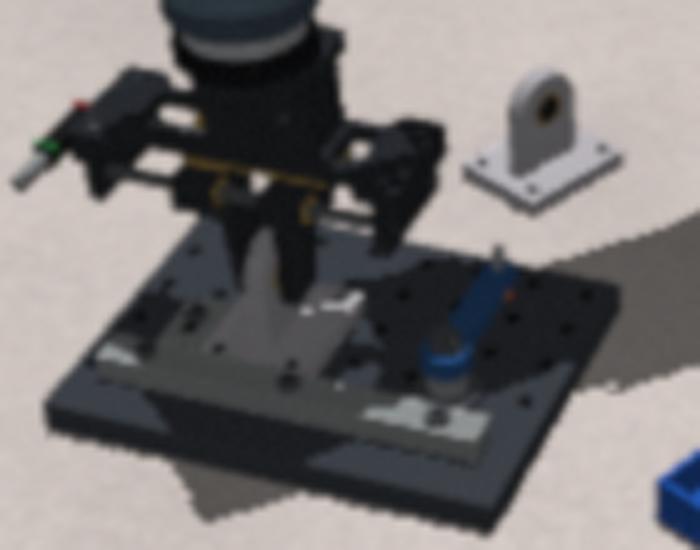

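```bash
python3 -c "
from h import *
loc();print(env.job_done());loc()"
```

```text
local [ 10.28 -31.8   57.91] F [-12.15  -0.4    8.25] M [-0.14  1.88 -0.1 ]
the job is handed in; nothing more can be done
None
the job is handed in; nothing more can be done
```

The bracket is on the fixture plate, pushed up to the fence and the end stop. I handed the job in at about 12 s, still gripping and pressing it; no verdict is reported.

**What I did:** I picked the farthest bracket out of the tray by its lug and carried it across. I set it flat on the plate, eased it sideways to the end stop, then slid it forward until it stalled on the fence.

**Last checks:**
- **Push:** the wrist force along the fence direction read about 12 N, between 11.6 and 12.7 N over roughly half a second of readings. This is the wrist force, not the fence force itself. Friction under the bracket, which carried about 8–9 N of downward load plus its weight, could move the fence force by roughly ±3 N, so I expect 9–15 N.
- **Square to the fence:** the last wrist picture showed the base end flush along the fence, with no visible gap.
- **Side on the stop:** that picture showed the side at the stop. The sideways force there was about 0 N, so it touches only lightly or has a very small gap.
- **Position:** the tool (TCP) stopped at 10.3 mm and −31.8 mm in the plate's axes, against a nominal bracket centre of 10 and −31 mm. That is within the 2 mm camera calibration.
- **Tilt:** the tool tilt crept by 0.2–0.3° during the pressing and I only partly corrected it. I did not measure the bracket's own tilt separately.
- **Other parts:** nothing came near the flange, wrench or plug gauge. I judged that from the planned path and the pictures, and did not measure them again at the end.

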